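Fit the cell in the solar torch

TASK

Put the cell from the rack into the open battery bay of the solar torch: flat end pressed back against the coil spring, then the nub end rolled down past the retaining lip, so that the cell lies level and fully home with its nub on the contact under the lip. Let go of it and leave the other things where they are.

Things in the scene. Friction and masses are not known exactly. Their poses are not given: they have to be found in the camera images.
- torch: Black plastic solar torch, 192 mm long, 60 mm wide, lying in a bamboo rest with its rear shell off and its battery bay open upwards. Origin: centre of its underside below the middle of the bay, 6 mm above the niche floor; +x along the torch to its round lamp head (60 mm across, x = 77 to 108 mm, top at z = 60; neck to z = 51), +z up. All torch figures here are in this frame.
- torch_rest: Fixed bamboo rest under the torch, 220 x 84 mm, its rails 14 mm high; origin on the niche floor, x along the torch. The torch cannot lift or turn in it but lies loose: it slides along its own x between the end stops, 12 mm of play in all, against about 2 N of friction, and may start anywhere in that play.
- bay_seat (a point): Point on the flat bay floor (z = 14 mm) straight below the middle of a seated cell (x = 0, y = 0); moves with the torch. A seated cell has its axis at y = 0, z = 30, its flat end at x = -35 and its nub tip at x = +35 mm. Between x = -21 and +21 mm the sides are open for fingers: nothing beside the cell there stands above z = 17 mm.
- spring_free (a point): Where the middle of the coil spring's tip is when nothing presses it (x = -27, y = 0, z = 30 mm); a point of the torch, it does not follow the spring. The tip is 13 mm across; the spring gives straight back along the torch's -x, 0.4 N per mm, and goes solid after 28 mm. Behind it stands the tail block: face at x = -68, top at z = 46 mm, 44 mm wide.
- contact (a point): Middle of the contact plate on the nose wall that the nub rests on when seated (x = 35, y = 0, z = 30 mm; faces the spring). The nose wall is 42 mm wide, top at z = 52 mm.
- lip_edge (a point): Middle of the top edge of the retaining lip, on the side to the spring (x = 27, y = 0, z = 52 mm). The rigid square lip, 18 mm wide, reaches from the nose wall (x = 35) back to here, underside at z = 48: it covers the last 5 mm of a seated cell's body, so the cell must be held 6 to 10 mm back from its seat while its nub end goes down.
- cheeks (a point): Middle between the two guide cheeks near the lip (x = 26, y = 0, z = 28 mm); an equal pair stands at x = -26. Each is 10 mm long (x = 21 to 31, -31 to -21), its inner face 17.8 mm from the middle line, upright to z = 28, then flared outwards to z = 37, where it is 22 mm from the middle line inside and 25 mm outside.
- cell: Plain grey lithium cell, 32 mm in diameter, 70 mm long, about 145 g: body 67 mm long, then a steel nub 11 mm wide and 3 mm high; a dark ring runs round the body 8 mm from the nub end; the other end is flat. Origin: on the axis, half-way along the 70 mm; +x to the nub. Starts lying level in the rack, axis 23 mm above the niche floor, nub roughly away from the robot.
- cell_nub (a point): Centre of the tip of the cell's nub (35 mm from its origin along +x).
- cell_tail (a point): Centre of the cell's flat end (35 mm from its origin along -x).
- cell_rack: Fixed rack that the cell starts in: two bamboo rods along its x, 10 mm thick, 22 mm apart, tops 10 mm above the niche floor, 130 x 50 mm over all. Origin: its centre on the niche floor. Beside the cell there is free room for fingers.
- bowl: Blue melamine bowl, 140 mm across, 55 mm high; bystander. Origin: centre of its underside.
- betel_box: Aluminium betel box with its lid shut, 89 x 129 x 54 mm; bystander. Origin: centre of its underside.
- perfume: Glass perfume bottle with a round twist cap, 50 x 28 mm, 86 mm high; bystander. Origin: centre of its underside.
- rear_shell: Rear shell of the torch with its solar panel upwards, 130 x 62 x 18 mm, lying by; bystander. Origin: centre of its underside.
Things that resemble listed ones, but are neither listed nor needed, are in the scene too. Several things look just like the torch_rest: the one meant starts nearest to the robot's base. Of the things that look like the cell, the smaller one is meant.

How it is judged (in metres and radians):
At the end, for the whole second after the job is handed in: The cell lies at rest and released in the torch's bay, nub under the lip: nub tip within 2.5 mm of the contact, both ends within 4 mm sideways of the bay's middle line and within 3 mm of the seated axis height (x of cell_nub in the frame of torch between 0.0325 and 0.038 m and y of cell_nub in the frame of torch between -0.004 and 0.004 m and z of cell_nub in the frame of torch between 0.027 and 0.033 m and y of cell_tail in the frame of torch between -0.004 and 0.004 m and z of cell_tail in the frame of torch between 0.027 and 0.033 m and linear speed of cell below 0.02 m/s and contact force between the fingers and cell below 0.1 N); the robot touches nothing.
It fails at once if the bowl is pushed more than 25 mm (distance of bowl from where it was at the start of the episode above 0.025 m).
It fails at once if the betel box is pushed more than 25 mm (distance of betel_box from where it was at the start of the episode above 0.025 m).
It fails at once if the perfume bottle is pushed more than 25 mm or tipped (distance of perfume from where it was at the start of the episode above 0.025 m or angle between perfume's own z axis and vertical above 0.5 rad).
It fails at once if the rear shell is pushed more than 25 mm (distance of rear_shell from where it was at the start of the episode above 0.025 m).
It also fails if it takes over 48 s, if anything falls off the work surface, if the arm or the gripper's body presses on something with over 40 N, if the wrist force passes 120 N, or if a joint passes its speed limit or range.

ROBOT

A 6-joint arm with a two-finger parallel gripper is mounted at the origin on the work surface. World frame = base frame: x ahead of the robot, y to its left, z up, the work surface at z = 0. Lengths are in mm, angles in rad, forces in N, time in s.
With the tool pointing down it reaches from about 350 to 875 mm from the base axis. Payload 4.2 kg.
Tool frame: the origin (TCP) lies at the very end of the fingers, on their centre line; the grasp point (between the pads) lies 19 mm behind it; z points along the fingers, y is the line along which they close (so a half turn about z gives the same grasp; the last joint's range is limited). The gripper opens to 85 mm and grips with 20 to 120 N. Pads are 22 mm wide; open, the fingers measure 114 mm over their backs; the gripper's body (76 mm by 85 mm) begins 54 mm behind the grasp point. The pads swing forward as they close: fully open they stand 13 mm farther back than shut.
Start: joints at [-1.002, 0.385, 0.008, 0, -1.194, -0.259], TCP at [190.558, -595.22, 196.412] pointing down, gripper open.
Joint ranges: [-3.14, 3.14], [-1.21, 2.06], [-1.07, 1.41], [-3.16, 2.05], [-2.99, -0.16], [-3.1, 3.1]. Speed limits (rad/s): [2.79, 2.79, 3.14, 3.14, 3.14, 3.14].

INTERFACE

Orientations are given as a unit quaternion [x, y, z, w].
In Python, from bench import arm, optics gives the robot as it stands. The module is installed in compiled form; this text tells all that it offers.
- The arm moves only by the tool step_arm, never from a script. Its argument "motion" is a list of rows, each an object with "dr": the turn, a rotation vector about the tool's x, y, z in units of 8 degrees (1.0 is 8 degrees), a list of three; "slide": the shift along the tool's x, y, z in mm, a list of three; "jaw": the finger opening in mm, from 0 to 85.4. A call has exactly 8 rows; each row is the pose to reach, as a shift and turn from the pose commanded when the call began, along the tool's axes at that moment; what a row does not reach only later rows make up. A row lasts 1/8 s, in which the tool goes at most 62.5 mm and 10.7 degrees, less where a joint would pass 70% of its speed; a pose out of reach is approached as far as the arm can. A call with a gripper value outside its range is refused whole. The fingers move at their own pace and stop on an object; the grip force is fixed at half the most. Time passes only in rows, so rows that repeat a pose let the fingers close, or fill a call up. It gives the time, the measured TCP pose, the force, the opening and the grip force at its end, in the units of the state.
- arm.read_state(): the state, without advancing time (a new reading comes with each control period).
- optics.get_image(name): name is "scene" or "top" or "wrist"; returns the picture (400x640x3 uint8, blue, green, red); there is no depth.
- optics.camera_info(name): a dict with "camera_matrix" (3x3 intrinsics, pixels), "view" (4x4, takes a point from world to camera coordinates); the wrist camera has in their place "T_tool_cam" (4x4, takes a point from camera to tool coordinates, whose origin is the TCP and whose axes are the flange's). Camera axes: x right, y up, looking along -z (the intrinsics and any distortion apply to the point x, -y, -z); pixel columns grow to the right and rows downward; lengths in mm; the calibration is good to about 2 mm. A picture is of the moment at which its call begins: read the wrist's pose just before it. camera_info takes no time and is no camera call.
- arm.job_done(): hands the job in; it is judged then, once.
The state is a dict: "clock": time; "joints": joint angles; "joint_vel": joint speeds; "joint_efforts": joint torques, N m; "position": TCP position; "ee_rot": TCP orientation; "contact_force": force on the tool from outside, world axes, zero at the start; "wrist_torque": the same for the moment, N m; "gripper_width": finger opening in mm; "grasp_force": force on a finger pad.
Only numpy, scipy, OpenCV 4.12 (cv2) and the standard library are available. Lean on these libraries where they do the work, as an engineer would, in place of code of your own. Each camera call takes 0.05 s, during which the arm holds its last target. There are 200 camera calls.

## Working session

There is one attempt and no reset: what is moved stays moved. The work goes in short steps, Python scripts to look and compute and a tool call to move; the robot and the scene stay as the last step left them, time stands still between calls to the robot, and variables do not carry over. Pictures are saved under pics/ and viewed, at most 10 in all, crops included, and the job is handed in when it is done.

Besides the shell and the picture viewer there is one more tool, called as name([rows], argument=value, ...), one row to a line, values as JSON. step_arm: Moves the arm, as the interface text tells. Its arguments: {"type":"object","properties":{"motion":{"type":"array","items":{"type":"object","properties":{"dr":{"type":"array","items":{"type":"number"}},"slide":{"type":"array","items":{"type":"number"}},"jaw":{"type":"number"}}}}},"required":["motion"]}

```bash
mkdir -p pics
cat > h.py <<'E'
import numpy as np, cv2
from bench import arm, optics
from scipy.spatial.transform import Rotation as R
def view(name):
    ci=optics.camera_info(name); K=np.array(ci["camera_matrix"])
    if "view" in ci: V=np.array(ci["view"])
    else:
        s=arm.read_state(); T=np.eye(4); T[:3,:3]=R.from_quat(s["ee_rot"]).as_matrix(); T[:3,3]=s["position"]
        V=np.linalg.inv(T@np.array(ci["T_tool_cam"]))
    return K,V,ci
def snap(name,fn):
    K,V,ci=view(name); im=np.array(optics.get_image(name)); cv2.imwrite("pics/"+fn+".png",im); np.savez("pics/"+fn+".npz",K=K,V=V); return im
def ray(K,V,px,z):
    out=[]
    for u,v in np.atleast_2d(px):
        d=np.linalg.inv(K)@[u,v,1]; d=V[:3,:3].T@(d*[1,-1,-1]); c=-V[:3,:3].T@V[:3,3]
        out.append(c+d*(z-c[2])/d[2])
    return np.array(out)
def proj(K,V,P):
    P=np.atleast_2d(P); c=P@V[:3,:3].T+V[:3,3]; c=c*[1,-1,-1]; q=c@K.T; return q[:,:2]/q[:,2:]
E
python3 - <<'E'
from h import *
for n in("scene","top","wrist"):
    snap(n,n+"0"); print(n,optics.camera_info(n))
print(arm.read_state())
E
```

```text
scene {'camera_matrix': array([[428.85559179,   0.        , 319.51520622],
       [  0.        , 428.85559179, 196.60948644],
       [  0.        ,   0.        ,   1.        ]]), 'view': array([[-7.58466061e-01,  6.51533520e-01, -1.52743776e-02,
         4.96977391e+02],
       [-5.32862131e-01, -6.06483299e-01,  5.90115207e-01,
         2.83512117e+02],
       [ 3.75216183e-01,  4.55721494e-01,  8.07174539e-01,
        -1.30545608e+03],
       [ 0.00000000e+00,  0.00000000e+00,  0.00000000e+00,
         1.00000000e+00]])}
top {'camera_matrix': array([[363.3632634 ,   0.        , 313.89537459],
       [  0.        , 363.3632634 , 199.57679824],
       [  0.        ,   0.        ,   1.        ]]), 'view': array([[-1.06268451e-02, -9.99940949e-01,  2.27351377e-03,
         7.76825555e+00],
       [ 9.93389028e-01, -1.02972600e-02,  1.14333748e-01,
        -6.32706226e+02],
       [-1.14303585e-01,  3.47349066e-03,  9.93439794e-01,
        -8.99988078e+02],
       [ 0.00000000e+00,  0.00000000e+00,  0.00000000e+00,
         1.00000000e+00]])}
wrist {'camera_matrix': array([[310.7150303 
[... 513 characters left out ...]
s': array([-1.00241803e+00,  3.85363200e-01,  6.93935636e-03, -3.27027745e-04,
       -1.19399867e+00, -2.58591575e-01]), 'joint_vel': array([ 0.00135361, -0.0017687 ,  0.00463111, -0.00042082,  0.00121284,
        0.00305172]), 'joint_efforts': array([-2.34893641e-04, -3.92680335e+01,  1.88581520e+01,  4.18860912e+00,
       -3.42823507e-03, -7.92180828e-07]), 'position': array([ 190.38262718, -594.77758846,  195.58657682]), 'ee_rot': array([-1.54215119e-01,  9.88036949e-01,  8.05643411e-04, -1.87518861e-04]), 'contact_force': array([-0.30239062,  0.27989608,  1.21333466]), 'wrist_torque': array([ 0.01900571, -0.00062479, -0.00137245]), 'grasp_force': 0.0, 'gripper_width': 85.3963072617863}
```

View pics/top0.png

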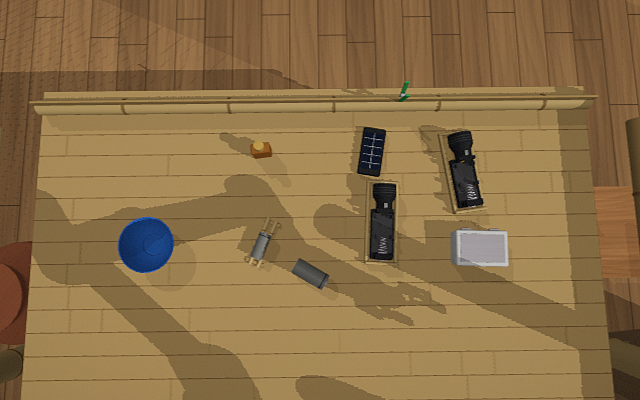

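View pics/scene0.png

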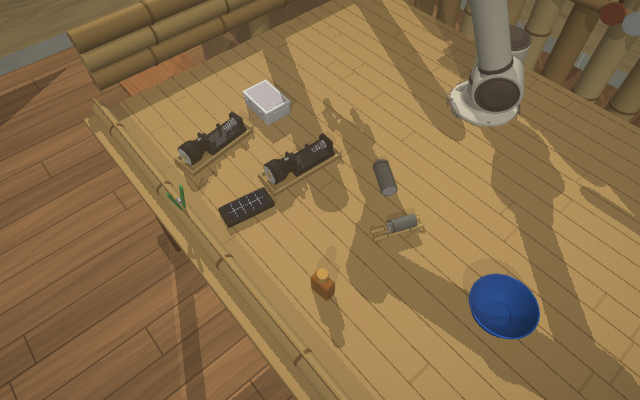

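Top view: the torches in rests are at (382,222) and (464,170). The first is nearer the base, which is off the bottom of the picture. The cell candidates are the one in the rack at (260,246) and a loose, larger one at (310,273); the smaller one, in the rack, is meant. I'll confirm this with one enlarged crop and rough positions.

Run:
```python
from h import *
im=cv2.imread("pics/top0.png"); c=im[120:285,225:495]; cv2.imwrite("pics/crop1.png",cv2.resize(c,None,fx=2.95,fy=2.95,interpolation=cv2.INTER_CUBIC))
d=np.load("pics/top0.npz");K,V=d["K"],d["V"]
for n,p,z in[("cell",(260,246),35),("big",(310,273),30),("torchA",(382,222),30),("torchB",(464,170),30),("shell",(372,151),15),("bottle",(260,150),80),("bowl",(146,244),50),("box",(481,247),54),("cellend",(254,264),23),("cellnub",(266,230),23)]:
    P=ray(K,V,p,z)[0]; print(n,P.round(),np.hypot(*P[:2]).round())
```

```text
cell [516. 139.  35.] 534.0
big [446.  13.  30.] 446.0
torchA [ 573. -174.   30.] 599.0
torchB [ 707. -393.   30.] 809.0
shell [ 765. -156.   15.] 780.0
bottle [754. 134.  80.] 765.0
bowl [524. 422.  50.] 673.0
box [ 507. -414.   54.] 655.0
cellend [470. 156.  23.] 495.0
cellnub [556. 126.  23.] 570.0
```

View pics/crop1.png

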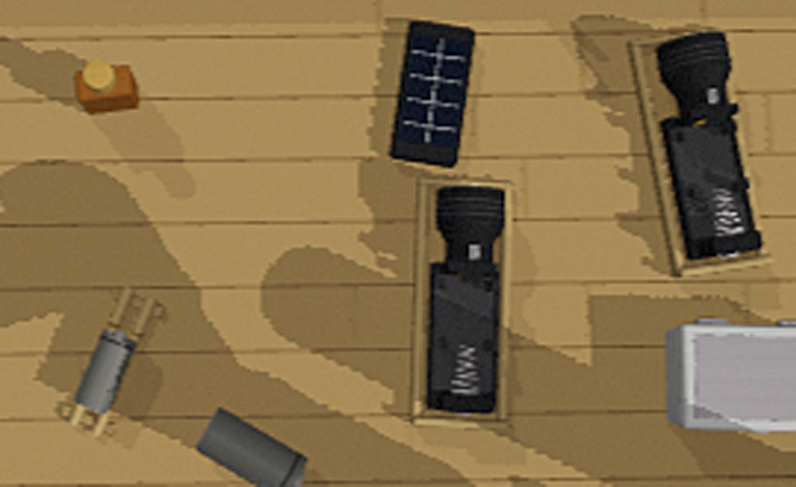

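Confirmed: the small cell is in the left rack with its ring and nub facing away from the robot, yaw about -20°. The torch meant is the nearer one, at (382,222), yaw about 0. I'll add a helper that converts targets to tool axes, then go above the cell.

```bash
cat >> h.py <<'E'
def Rt(head,tilt=0):
    # tool x opposite to cell axis; head = yaw of cell axis (deg), tilt = nub up (deg)
    h=np.radians(head); t=np.radians(tilt)
    x=-np.array([np.cos(h)*np.cos(t),np.sin(h)*np.cos(t),np.sin(t)])
    y=np.array([-np.sin(h),np.cos(h),0]); return np.c_[x,y,np.cross(x,y)]
def go(pos,M,P0=None,M0=None):
    # P0,M0 = pose commanded at present
    s=arm.read_state()
    P0=np.array(s["position"]) if P0 is None else np.array(P0); M0=R.from_quat(s["ee_rot"]).as_matrix() if M0 is None else M0
    print("slide",(M0.T@(np.array(pos)-P0)).round(1),"dr",(R.from_matrix(M0.T@M).as_rotvec(degrees=True)/8).round(2))
E
python3 - <<'E'
from h import *
print(Rt(-20))
q=[-1.54215119e-01,9.88036949e-01,8.05643411e-04,-1.87518861e-04]
go([510,140,180],Rt(-20),[190.6,-595.2,196.4])
E
```

```text
[[-0.93969262  0.34202014  0.        ]
 [ 0.34202014  0.93969262  0.        ]
 [-0.          0.         -1.        ]]
slide [-528.3  602.9   17.3] dr [ 0.01 -0.    4.72]
```

step_arm([
  {"slide":[-260,300,10],"dr":[0,0,2.4],"jaw":85},
  {"slide":[-260,300,10],"dr":[0,0,2.4],"jaw":85},
  {"slide":[-260,300,10],"dr":[0,0,2.4],"jaw":85},
  {"slide":[-260,300,10],"dr":[0,0,2.4],"jaw":85},
  {"slide":[-260,300,10],"dr":[0,0,2.4],"jaw":85},
  {"slide":[-260,300,10],"dr":[0,0,2.4],"jaw":85},
  {"slide":[-390,450,14],"dr":[0,0,3.6],"jaw":85},
  {"slide":[-528,603,17],"dr":[0,0,4.72],"jaw":85},
])

```text
clock: 1.15
position: [380.5, -154.8, 185.1]
ee_rot: [0.159, 0.987, 0.0, 0.0]
contact_force: [0.7, -0.3, 0.3]
gripper_width: 85.1
grasp_force: 0.0
```

Run:
```python
from h import *
go([510,140,180],Rt(-20)); print(arm.read_state()["position"])
```

```text
slide [-30.2 320.5   5.2] dr [0.   0.   0.21]
[ 380.4777436  -154.75510578  185.13978786]
```

step_arm([
  {"slide":[-30,320,5],"dr":[0,0,0.2],"jaw":85},
  {"slide":[-30,320,5],"dr":[0,0,0.2],"jaw":85},
  {"slide":[-30,320,5],"dr":[0,0,0.2],"jaw":85},
  {"slide":[-30,320,5],"dr":[0,0,0.2],"jaw":85},
  {"slide":[-30,320,5],"dr":[0,0,0.2],"jaw":85},
  {"slide":[-30,320,5],"dr":[0,0,0.2],"jaw":85},
  {"slide":[-30,320,5],"dr":[0,0,0.2],"jaw":85},
  {"slide":[-30,320,5],"dr":[0,0,0.2],"jaw":85},
])

```text
clock: 2.15
position: [507.5, 137.0, 180.0]
ee_rot: [0.172, 0.985, -0.0, -0.0]
contact_force: [0.1, -0.8, -0.3]
gripper_width: 85.0
grasp_force: 0.0
```

Run:
```python
from h import *
im=snap("wrist","w1"); print(arm.read_state()["position"],arm.read_state()["contact_force"])
```

```text
[507.56667011 136.92653246 180.19433875] [-0.60583378 -0.29082829  0.10898571]
```

View pics/w1.png

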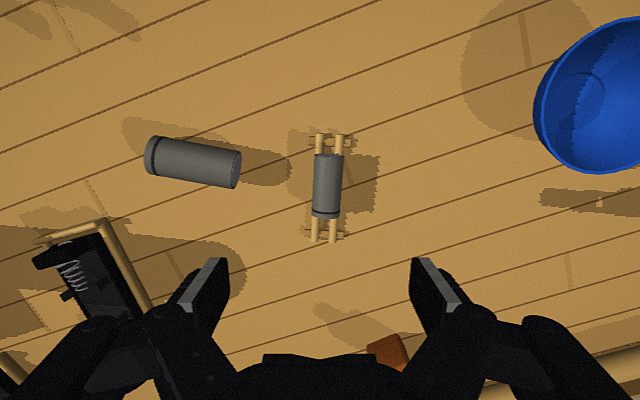

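The wrist view shows the cell at (328,186), flat end at about (329,154), ring and nub end at about (326,215). The rack rods run along it, and the loose big cell is well clear at left. I'll fit a cylinder silhouette.

```bash
cat >> h.py <<'E'
def cylpts(c,yaw,tilt=0,a0=-35,a1=32,r=16):
    h,t=np.radians(yaw),np.radians(tilt); x=np.array([np.cos(h)*np.cos(t),np.sin(h)*np.cos(t),np.sin(t)]); y=np.array([-np.sin(h),np.cos(h),0]); z=np.cross(x,y)
    ph=np.linspace(0,2*np.pi,48)
    return np.array([np.array(c)+a*x+r*(np.cos(p)*y+np.sin(p)*z) for a in(a0,a1) for p in ph])
E
python3 - <<'E'
from h import *
from scipy.optimize import minimize
d=np.load("pics/w1.npz");K,V=d["K"],d["V"]; im=cv2.imread("pics/w1.png")
sat=cv2.cvtColor(im,cv2.COLOR_BGR2HSV)[...,1].astype(int)
m=np.zeros((400,640),np.uint8); m[140:232,300:355]=((sat<70)[140:232,300:355])*255
n,lab,st,_=cv2.connectedComponentsWithStats(m); k=1+np.argmax(st[1:,4]); m=(lab==k).astype(np.uint8); print(st[k])
def cost(p):
    q=proj(K,V,cylpts([p[0],p[1],23],p[2])); h=cv2.convexHull((q*16).astype(np.float32)).astype(np.int32)
    mm=np.zeros_like(m); cv2.fillConvexPoly(mm,h,1,shift=4); return float((mm!=m).sum())
best=min((minimize(cost,[516+a,139+b,-20],method="Nelder-Mead",options=dict(initial_simplex=np.array([[516+a,139+b,-20],[522+a,139+b,-20],[516+a,145+b,-20],[516+a,139+b,-16]]))) for a in(-5,5) for b in(-5,5)),key=lambda r:r.fun)
print(best.x,best.fun,m.sum())
P=best.x; h=np.radians(P[2]); g=[P[0]+5*np.cos(h),P[1]+5*np.sin(h)]; print(g)
go([*g,60],Rt(P[2])); go([*g,11],Rt(P[2]))
E
```

```text
[ 312  154   32   65 1781]
[519.29774828 142.48725198 -22.53683557] 157.0 1781
[np.float64(523.9159148434494), np.float64(140.57086539302927)]
slide [-14.2   9.  120.2] dr [-0.   -0.    0.34]
slide [-14.2   9.  169.2] dr [-0.   -0.    0.34]
```

step_arm([
  {"slide":[-14,9,60],"dr":[0,0,0.34],"jaw":85},
  {"slide":[-14,9,110],"dr":[0,0,0.34],"jaw":85},
  {"slide":[-14,9,140],"dr":[0,0,0.34],"jaw":85},
  {"slide":[-14,9,160],"dr":[0,0,0.34],"jaw":85},
  {"slide":[-14,9,169],"dr":[0,0,0.34],"jaw":85},
  {"slide":[-14,9,169],"dr":[0,0,0.34],"jaw":85},
  {"slide":[-14,9,169],"dr":[0,0,0.34],"jaw":60},
  {"slide":[-14,9,169],"dr":[0,0,0.34],"jaw":50},
])

```text
clock: 3.2
position: [524.9, 142.3, 12.0]
ee_rot: [0.194, 0.981, 0.001, 0.001]
contact_force: [0.9, -0.3, 0.7]
gripper_width: 51.5
grasp_force: 0.0
```

Run:
```python
from h import *
s=arm.read_state(); print(s["position"],s["contact_force"],s["gripper_width"])
im=snap("wrist","w2")
go([523.9,140.6,11],Rt(-22.5))
```

```text
[524.92086811 142.2792868   12.0153018 ] [ 0.93668178 -0.32377517  0.65763032] 51.484277498604236
slide [ 0.2 -1.9  0.9] dr [0.01 0.01 0.01]
```

View pics/w2.png

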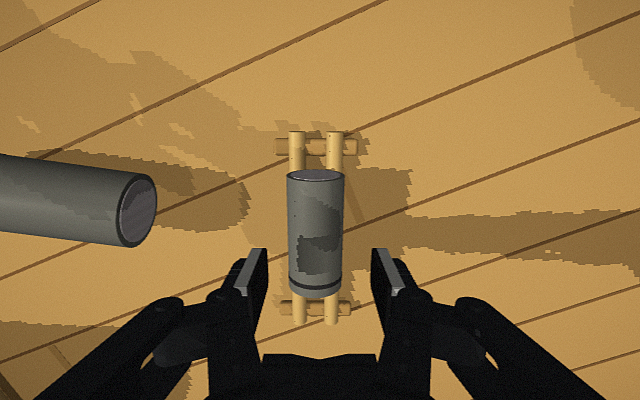

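Fingers straddle the cell: flat end at rows 168–181, ring at row ~287, pads on both sides at rows 250–300. I'll check the along-axis offset before closing.

Run:
```python
from h import *
d=np.load("pics/w2.npz");K,V=d["K"],d["V"]
s=arm.read_state(); M=R.from_quat(s["ee_rot"]).as_matrix();p=np.array(s["position"])
for px in[(316,181),(314,286)]:
    q=ray(K,V,px,39)[0]; print(q,M.T@(q-p))
for yaw in (-22.5,):
  for a in(-35,24):
    q=proj(K,V,cylpts([519.3,142.5,23],yaw,0,a,a+.01))[:48]; print(a,q.min(0),q.max(0))
```

```text
[486.42315314 156.44140775  39.        ] [ 40.8600661   -1.48908128 -27.18334641]
[540.73579557 132.71732977  39.        ] [-18.39535629  -2.7083518  -27.12589529]
-35 [286.07945629 169.76463796] [345.09519595 182.39201803]
24 [288.95250203 259.38234265] [342.3950043  286.70979725]
```

Tail measures 40.9 mm and ring -18.4 mm from the TCP. Their 59 mm spacing matches, so the grip is about 6 mm nubward of the cell middle, as intended. Closing, then lifting.

step_arm([
  {"slide":[0,-2,1],"dr":[0,0,0],"jaw":30},
  {"slide":[0,-2,1],"dr":[0,0,0],"jaw":25},
  {"slide":[0,-2,1],"dr":[0,0,0],"jaw":25},
  {"slide":[0,-2,1],"dr":[0,0,0],"jaw":25},
  {"slide":[0,-2,1],"dr":[0,0,0],"jaw":25},
  {"slide":[0,-2,1],"dr":[0,0,0],"jaw":25},
  {"slide":[0,-2,-30],"dr":[0,0,0],"jaw":25},
  {"slide":[0,-2,-80],"dr":[0,0,0],"jaw":25},
])

```text
clock: 4.25
position: [522.3, 139.4, 90.3]
ee_rot: [0.195, 0.981, -0.002, -0.002]
contact_force: [0.1, 0.7, -0.4]
gripper_width: 24.9
grasp_force: 0.0
```

Run:
```python
from h import *
s=arm.read_state(); print(s["grasp_force"],s["contact_force"],s["gripper_width"],s["joints"])
go([470,-175,200],Rt(-2))
```

```text
0.0 [ 0.06395342  0.68279863 -0.43729549] 24.938102005056898 [ 5.60849891e-01  3.48512925e-01 -3.41934773e-01 -2.96313773e-04
 -8.85303459e-01 -2.52297234e+00]
slide [ -71.3 -311.  -108.7] dr [-0.02 -0.03 -2.55]
```

Missed: the width went to 25 with no grip force. I'll look.

Run:
```python
from h import *
im=snap("wrist","w3");
```

```text
(no output)
```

View pics/w3.png

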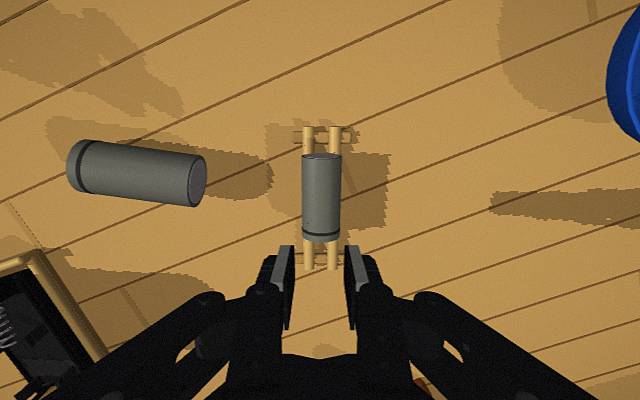

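Run:
```python
from h import *
s=arm.read_state(); M=R.from_quat(s["ee_rot"]).as_matrix();p=np.array(s["position"])
im=snap("scene","s3"); d=np.load("pics/s3.npz");K,V=d["K"],d["V"]
q=proj(K,V,[p,p-40*M[:,2],p-73*M[:,2],[519.3,142.5,23]]); print(q.round(1))
u,v=q[0].astype(int); u0,v0=u-50,v-75; c=im[v0:v0+120,u0:u0+130]; c=cv2.resize(c,None,fx=4,fy=4,interpolation=cv2.INTER_CUBIC)
for a,col in zip(q,[(0,0,255),(0,255,0),(255,0,0),(255,0,255)]): cv2.drawMarker(c,tuple(((a-[u0,v0])*4).astype(int).tolist()),col,cv2.MARKER_CROSS,14,1)
cv2.imwrite("pics/c3.png",c)
```

```text
[[403.  207.8]
 [405.7 197.2]
 [408.1 187.9]
 [401.2 224.2]]
```

View pics/c3.png

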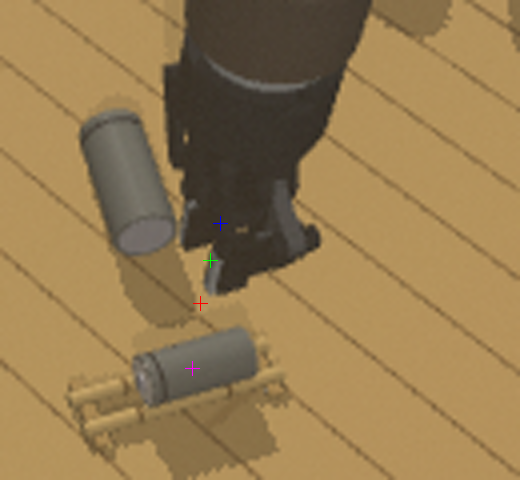

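The scene crop shows the rack's cell undisturbed and the fingertips well short of the reported TCP (red mark): tips lie about 35–40 mm behind it. In the wrist pictures the pad gap (53 px at 25 mm, 106 px at 51.5 mm) gives the same 40 mm. So I'll plan with tips ≈ TCP − 40 mm along the tool, going down in two checked stages.

step_arm([
  {"slide":[0,0,0],"dr":[0,0,0],"jaw":56},
  {"slide":[0,0,0],"dr":[0,0,0],"jaw":56},
  {"slide":[0,0,0],"dr":[0,0,0],"jaw":56},
  {"slide":[0,0,30],"dr":[0,0,0],"jaw":56},
  {"slide":[0,0,60],"dr":[0,0,0],"jaw":56},
  {"slide":[0,0,80],"dr":[0,0,0],"jaw":56},
  {"slide":[0,0,90],"dr":[0,0,0],"jaw":56},
  {"slide":[0,0,95],"dr":[0,0,0],"jaw":56},
])

```text
clock: 5.35
position: [523.5, 140.1, -4.6]
ee_rot: [0.194, 0.981, -0.0, -0.0]
contact_force: [-0.2, 0.2, 0.2]
gripper_width: 56.0
grasp_force: 0.0
```

Run:
```python
from h import *
s=arm.read_state(); print(s["position"],s["contact_force"],s["gripper_width"])
im=snap("wrist","w4"); g=cv2.cvtColor(im,cv2.COLOR_BGR2GRAY)
# finger-tip gap: dark/grey runs along rows
for r in range(236,300,6): print(r,[int(x) for x in np.where(np.abs(np.diff(g[r,200:440].astype(int)))>25)[0]+200])
```

```text
[523.53927842 140.06480217  -4.58366755] [-0.17254043  0.19511093  0.2179301 ] 55.9979042661879
236 [229, 230, 288, 349, 350, 361, 373]
242 [202, 288, 290, 357]
248 [260, 288, 289, 298, 349]
254 [242, 243, 254, 261, 262, 288, 289, 349, 375, 376, 383]
260 [231, 232, 233, 239, 240, 251, 252, 261, 262, 288, 289, 348, 349, 375, 376, 385, 386, 397, 398, 404, 405]
266 [225, 226, 236, 237, 248, 249, 262, 263, 281, 348, 374, 375, 388, 400, 401, 410, 411, 415]
272 [222, 223, 233, 245, 246, 262, 263, 265, 266, 275, 289, 290, 348, 374, 375, 390, 391, 403, 404, 414, 415]
278 [218, 219, 230, 243, 244, 262, 263, 289, 290, 348, 373, 374, 375, 393, 394, 406, 407, 417, 418]
284 [215, 216, 227, 240, 241, 262, 263, 289, 296, 297, 347, 348, 359, 373, 374, 375, 396, 409, 410, 421, 422]
290 [207, 208, 209, 210, 230, 238, 239, 261, 262, 289, 308, 348, 359, 375, 376, 397, 398, 406, 407, 408, 428, 429]
296 [200, 233, 234, 235, 239, 240, 259, 260, 289, 290, 293, 294, 347, 348, 357, 376, 377, 378, 397, 398, 403, 404, 437]
```

No contact at TCP z = -4.6, which confirms the offset; the pad gap of 115 px at 56 mm again gives about 39 mm. I'll go 20 mm lower and close.

step_arm([
  {"slide":[0,0,10],"dr":[0,0,0],"jaw":56},
  {"slide":[0,0,17],"dr":[0,0,0],"jaw":56},
  {"slide":[0,0,20],"dr":[0,0,0],"jaw":56},
  {"slide":[0,0,20],"dr":[0,0,0],"jaw":40},
  {"slide":[0,0,20],"dr":[0,0,0],"jaw":27},
  {"slide":[0,0,20],"dr":[0,0,0],"jaw":27},
  {"slide":[0,0,20],"dr":[0,0,0],"jaw":27},
  {"slide":[0,0,20],"dr":[0,0,0],"jaw":27},
])

```text
clock: 6.4
position: [523.9, 140.3, -23.5]
ee_rot: [0.194, 0.981, 0.0, 0.0]
contact_force: [-0.0, -0.3, 3.9]
gripper_width: 29.9
grasp_force: 59.3
```

Gripped, but a width of 29.9 on a 32 mm cell suggests the contact is above the axis. I'll regrip 6 mm lower and compare widths.

step_arm([
  {"slide":[0,0,0],"dr":[0,0,0],"jaw":50},
  {"slide":[0,0,0],"dr":[0,0,0],"jaw":50},
  {"slide":[0,0,3],"dr":[0,0,0],"jaw":50},
  {"slide":[0,0,6],"dr":[0,0,0],"jaw":50},
  {"slide":[0,0,6],"dr":[0,0,0],"jaw":40},
  {"slide":[0,0,6],"dr":[0,0,0],"jaw":27},
  {"slide":[0,0,6],"dr":[0,0,0],"jaw":27},
  {"slide":[0,0,6],"dr":[0,0,0],"jaw":27},
])

```text
clock: 7.4
position: [523.6, 140.3, -29.9]
ee_rot: [0.194, 0.981, 0.0, 0.0]
contact_force: [-0.5, 0.0, 0.7]
gripper_width: 30.4
grasp_force: 59.3
```

Run:
```python
from h import *
s=arm.read_state(); print(s["position"],s["contact_force"],s["gripper_width"],s["grasp_force"])
im=snap("wrist","w5"); g=cv2.cvtColor(im,cv2.COLOR_BGR2GRAY)
c=im[130:340,200:440]; cv2.imwrite("pics/c5.png",cv2.resize(c,None,fx=2.8,fy=2.8,interpolation=cv2.INTER_CUBIC))
```

```text
[523.63265443 140.29644868 -29.89309801] [-0.53587436  0.01087704  0.70689775] 30.418853195997386 59.30124454200268
```

View pics/c5.png

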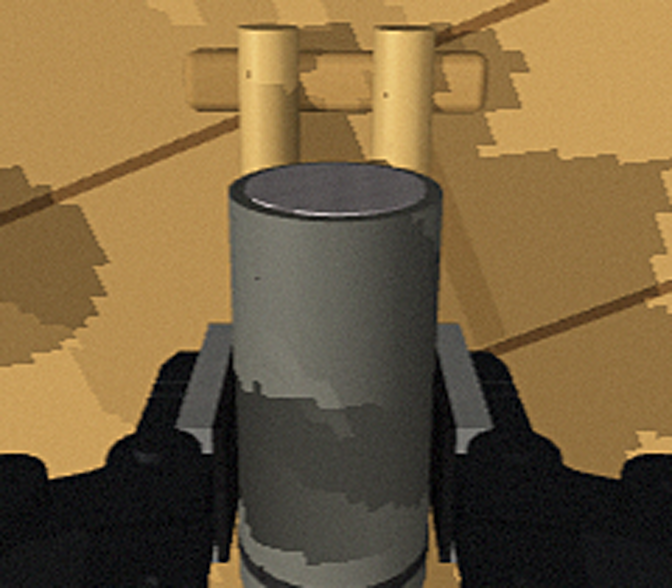

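Now 30.4 wide with little vertical force. Where the fingertips sit matters for the bay floor clearance, so I'll check the earlier scene crop numerically (it showed the lower fingertip's end at crop (215,292)).

Run:
```python
from h import *
d=np.load("pics/s3.npz");K,V=d["K"],d["V"]
p=np.array([522.3,139.4,90.3]); M=Rt(-22.5); q0=proj(K,V,p)[0].astype(int); q0=q0-[50,75]
for t in(35,40,45,50):
  for y in(13,27,-13,-27):
    print(t,y,[((proj(K,V,p+M@[x,y,-t])[0]-q0)*4).round().tolist() for x in(-11,11)])
im=cv2.imread("pics/s3.png"); c=cv2.cvtColor(im,cv2.COLOR_BGR2GRAY)[q0[1]:q0[1]+120,q0[0]:q0[0]+130]
print(c[44:78,44:84:2])
```

```text
35 13 [[202.0, 288.0], [239.0, 277.0]]
35 27 [[213.0, 308.0], [250.0, 297.0]]
35 -13 [[182.0, 251.0], [219.0, 241.0]]
35 -27 [[172.0, 232.0], [208.0, 222.0]]
40 13 [[204.0, 283.0], [241.0, 272.0]]
40 27 [[215.0, 303.0], [252.0, 292.0]]
40 -13 [[184.0, 246.0], [220.0, 236.0]]
40 -27 [[173.0, 227.0], [209.0, 217.0]]
45 13 [[205.0, 277.0], [242.0, 267.0]]
45 27 [[216.0, 297.0], [253.0, 287.0]]
45 -13 [[185.0, 241.0], [221.0, 230.0]]
45 -27 [[174.0, 221.0], [211.0, 211.0]]
50 13 [[206.0, 272.0], [243.0, 261.0]]
50 27 [[217.0, 292.0], [255.0, 281.0]]
50 -13 [[186.0, 235.0], [223.0, 225.0]]
50 -27 [[175.0, 216.0], [212.0, 206.0]]
[[149  52  53  53  53  50  53  52  49  48  51  54  62  76  51  95 150 150
  150 149]
 [149  52  50  52  53  52  56  52  49  52  53  56  64  75  49  76 150 150
  150 149]
 [151  57  51  57  55  50  55  52  51  50  53  55  64  80  50 118 150 150
  150 151]
 [149  55  51  54  51  50  56  50  50  51  51  53  64  81  58 145 150 151
  151 150]
 [129  55  54  54  50  51  52  53  52  50  50  54  73  81  67 150 150 152
  149 150]
 [127  80  99  54  50  49  53  50  50  49  
[... 1722 characters left out ...]
 151 149
  150 150]
 [114 113 150 146 104  54  50  53  53 149 151 152 150 130 149 151 151 151
  151 151]
 [115 114 149 150 104  64  55  92 143 150 150 150 151 147 121 151 150 149
  150 150]
 [115 115 119 149 118  85  92 146 150 151 153 150 150 151 130 131 151 152
  151 151]
 [ 95 114 115 150 147 144 146 151 152 150 150 150 150 151 148 112 150 151
  150 150]
 [105 109 115 149 151 150 150 150 151 150 152 151 150 150 151 147 124 151
  150 150]
 [114  94 117 152 150 150 149 140 140 151 149 150 150 150 151 150 138 140
  151 151]
 [115 113 100 150 139 138 139 138 138 150 150 151 151 150 151 150 150 120
  150 151]
 [116 115 126 140 138 137 138 137 137 150 151 152 149 151 151 150 151 148
  131 151]]
```

The silver pad edges match t = 40 mm for both fingers, so the tips are now about 13 mm below the cell axis, too deep for the bay (the limit is 13). I'll regrip 4 mm higher and lift.

step_arm([
  {"slide":[0,0,0],"dr":[0,0,0],"jaw":40},
  {"slide":[0,0,-2],"dr":[0,0,0],"jaw":40},
  {"slide":[0,0,-4],"dr":[0,0,0],"jaw":40},
  {"slide":[0,0,-4],"dr":[0,0,0],"jaw":36},
  {"slide":[0,0,-4],"dr":[0,0,0],"jaw":25},
  {"slide":[0,0,-4],"dr":[0,0,0],"jaw":25},
  {"slide":[0,0,-4],"dr":[0,0,0],"jaw":25},
  {"slide":[0,0,-4],"dr":[0,0,0],"jaw":25},
])

```text
clock: 8.45
position: [523.8, 140.3, -25.5]
ee_rot: [0.194, 0.981, 0.0, 0.0]
contact_force: [-1.4, 0.0, 6.5]
gripper_width: 30.3
grasp_force: 59.1
```

step_arm([
  {"slide":[0,0,-20],"dr":[0,0,0],"jaw":25},
  {"slide":[0,0,-60],"dr":[0,0,0],"jaw":25},
  {"slide":[0,0,-110],"dr":[0,0,0],"jaw":25},
  {"slide":[0,0,-160],"dr":[0,0,0],"jaw":25},
  {"slide":[0,0,-180],"dr":[0,0,0],"jaw":25},
  {"slide":[0,0,-180],"dr":[0,0,0],"jaw":25},
  {"slide":[0,0,-180],"dr":[0,0,0],"jaw":25},
  {"slide":[0,0,-180],"dr":[0,0,0],"jaw":25},
])

```text
clock: 9.45
position: [522.6, 139.7, 152.1]
ee_rot: [0.195, 0.981, -0.001, -0.001]
contact_force: [0.1, 0.1, -1.4]
gripper_width: 30.1
grasp_force: 59.5
```

Run:
```python
from h import *
s=arm.read_state(); print(s["position"],s["gripper_width"],s["grasp_force"])
go([480,-178,160],Rt(-2))
```

```text
[522.62468245 139.70408899 152.11017007] 30.072077587185575 59.46957170963287
slide [ -81.8 -309.9   -7.2] dr [-0.02 -0.02 -2.55]
```

Lifted with the cell held at 59 N. Next I'll go beside the torch for one close look.

Run:
```python
from h import *
go([590,-65,170],Rt(-2))
```

```text
slide [-140.4 -163.5  -17.8] dr [-0.02 -0.02 -2.55]
```

step_arm([
  {"slide":[-140,-164,-18],"dr":[0,0,-2.55],"jaw":25},
  {"slide":[-140,-164,-18],"dr":[0,0,-2.55],"jaw":25},
  {"slide":[-140,-164,-18],"dr":[0,0,-2.55],"jaw":25},
  {"slide":[-140,-164,-18],"dr":[0,0,-2.55],"jaw":25},
  {"slide":[-140,-164,-18],"dr":[0,0,-2.55],"jaw":25},
  {"slide":[-140,-164,-18],"dr":[0,0,-2.55],"jaw":25},
  {"slide":[-140,-164,-18],"dr":[0,0,-2.55],"jaw":25},
  {"slide":[-140,-164,-18],"dr":[0,0,-2.55],"jaw":25},
])

```text
clock: 10.45
position: [590.3, -63.8, 172.0]
ee_rot: [0.017, 1.0, 0.0, -0.0]
contact_force: [0.1, 0.6, -0.9]
gripper_width: 30.1
grasp_force: 59.7
```

Run:
```python
from h import *
im=snap("wrist","w6"); s=arm.read_state(); print(s["position"],s["ee_rot"],s["grasp_force"])
d=np.load("pics/w6.npz");K,V=d["K"],d["V"]; print(proj(K,V,[[573,-174,30],[480,-174,30],[660,-174,30]]))
g=cv2.convertScaleAbs(im,alpha=1.6,beta=20); cv2.imwrite("pics/c6.png",cv2.resize(g[:, :400],(800,800))[0:600])
```

```text
[590.3253197  -63.90713321 172.09236586] [1.69010411e-02 9.99857167e-01 2.06353533e-05 5.84360305e-06] 59.65201914310455
[[211.96968476 169.43168822]
 [198.83666408  72.98756676]
 [222.38358979 245.90761457]]
```

View pics/c6.png

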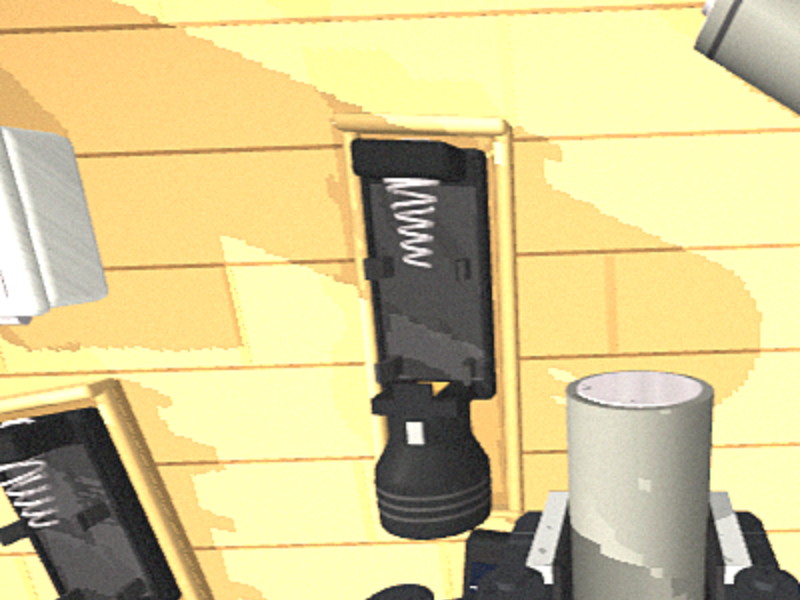

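The view shows the torch: tail block front edge (357,177)–(441,178), spring tip about (420,263), lip about (437,388), head (379–490, 490) to 538, and rest right rail (508,125)–(520,515), all in doubled pixels. The held cell is at the right, tail centre (640,388).

Run:
```python
from h import *
from scipy.optimize import least_squares
d=np.load("pics/w6.npz");K,V=d["K"],d["V"]
im=cv2.imread("pics/w6.png"); g=cv2.cvtColor(im,cv2.COLOR_BGR2GRAY).astype(int)
def edges(r,a,b,th=18): return [(int(x)+a,int(g[r,x+a+1]-g[r,x+a])) for x in np.where(np.abs(np.diff(g[r,a:b]))>th)[0]]
for r in(78,84,240,250,258): print(r,edges(r,160,270))
for c in(190,205,215,225): print("col",c,[(int(y)+50,int(g[y+51,c]-g[y+50,c])) for y in np.where(np.abs(np.diff(g[50:285,c]))>14)[0]])
def f(n,p,z):
    q=ray(K,V,np.array(p)/2,z)[0]; print(n,q.round(1))
f("blockL -68,-22",(357,177),52); f("blockR -68,22",(441,178),52); f("spring -27,0",(421,264),36)
f("headL y-30",(379,495),36); f("headR",(490,495),36); f("headfront 108",(436,538),50)
f("railR",(508,125),14); f("railR2",(520,515),14); f("restrear L",(335,125),10)
s=arm.read_state(); M=R.from_quat(s["ee_rot"]).as_matrix();p=np.array(s["position"])
q=ray(K,V,(320,194),p[2]+48.5)[0]; print("tail in tool",M.T@(q-p))
```

```text
78 [(172, 23), (173, 27), (174, -53), (175, -95), (242, 137), (244, -43), (245, -19), (246, 87), (247, 45), (251, -25), (252, -26), (253, -30), (254, -25), (256, 30), (257, 21)]
84 [(173, 22), (175, -76), (176, -51), (242, 58), (243, 44), (247, 23), (248, 19), (253, -22), (254, -41), (256, 53), (257, 20)]
240 [(185, -43), (186, -83), (187, -37), (244, 37), (245, 59), (246, 20), (253, 22), (258, -25), (259, -41), (261, 44)]
250 [(185, 22), (186, -22), (187, -72), (188, -64), (244, 29), (245, 51), (246, 21), (253, 19), (254, 20), (258, -23), (259, -30), (260, -25), (261, 55)]
258 [(184, -25), (185, 28), (186, 19), (188, -74), (189, -121), (190, 20), (192, 24), (193, 20), (218, 20), (243, 92), (244, 29), (258, -38), (259, -66)]
col 190 [(55, -19), (56, 55), (57, -83), (58, 15), (63, -18), (64, -24), (66, 51), (68, -21), (69, -84), (91, 23), (145, -15), (191, 19), (192, 15), (194, 16), (195, -58), (207, 110), (225, -36), (226, -57), (227, -78), (244, 16), (246, -26), (249, 22), (251, -24), (255, -17), (256, -19), (258, 24), (259, 33), (261, 70), (262, 26), (263, 47), (269, -24), (270, -6
[... 1308 characters left out ...]
(260, -35), (269, 82), (270, 23), (271, 58)]
col 225 [(56, -24), (57, 51), (59, 17), (63, -26), (64, -33), (65, -38), (66, -31), (67, 47), (71, -69), (72, -42), (90, 22), (92, 20), (189, -29), (246, 36), (248, -28), (251, 16), (257, 23), (258, -18), (266, -15), (267, 117), (268, 33), (269, -60), (270, 39), (271, 37), (279, -19), (283, -17)]
blockL -68,-22 [ 494.6 -186.4   52. ]
blockR -68,22 [ 496.3 -148.7   52. ]
spring -27,0 [ 534.7 -168.3   36. ]
headL y-30 [ 658.  -208.3   36. ]
headR [ 660.  -147.2   36. ]
headfront 108 [ 677.8 -175.    50. ]
railR [ 470.5 -123.7   14. ]
railR2 [ 683.9 -136.7   14. ]
restrear L [ 467.1 -211.    10. ]
tail in tool [ 40.36991111   0.70729044 -48.5004143 ]
```

Sizes check: rest width, spring-to-block spacing (39 vs 41 mm) and head width (61 mm) all agree. Torch origin is about (562, -172, 6), yaw -3.6°, resting near its rear stop. Next pose is pre-insert: 38° nub up, tail 45 mm above its entry height.

```bash
cat >> h.py <<'E'
O=np.array([562,-172.1,6.]); YAW=-3.6; CT=np.array([5.5,0.3,-48.5])
def Rz(): return R.from_euler("z",YAW,degrees=True).as_matrix()
def tgt(xt,zt,tilt,yt=0.0):
    t=np.radians(tilt); C=O+Rz()@[xt+35*np.cos(t),yt,zt+35*np.sin(t)]; M=Rt(YAW,tilt); return C-M@CT,M
def cellpose():
    s=arm.read_state(); M=R.from_quat(s["ee_rot"]).as_matrix(); p=np.array(s["position"]); C=p+M@CT
    a=-M[:,0]; f=lambda w:(Rz().T@(w-O)).round(1); return "tail",f(C-35*a),"nub",f(C+35*a),"F",(Rz().T@s["contact_force"]).round(1),"grip",round(s["gripper_width"],1),round(s["grasp_force"]),"t",s["clock"]
E
python3 - <<'E'
from h import *
go(*tgt(-20,75,38)); print(*cellpose())
E
```

```text
slide [ -17.1 -110.6  104.4] dr [ 0.07 -4.75  0.2 ]
tail [-19.  108.9 214.6] nub [ 51.  110.9 214.6] F [-0.2 -0.4 -1.7] grip 30.3 60 t 10.5
```

step_arm([
  {"slide":[-4,-28,10],"dr":[0,-1.2,0.05],"jaw":25},
  {"slide":[-8,-56,20],"dr":[0,-2.4,0.1],"jaw":25},
  {"slide":[-12,-84,30],"dr":[0.07,-3.6,0.2],"jaw":25},
  {"slide":[-17,-111,50],"dr":[0.07,-4.75,0.2],"jaw":25},
  {"slide":[-17,-111,80],"dr":[0.07,-4.75,0.2],"jaw":25},
  {"slide":[-17,-111,100],"dr":[0.07,-4.75,0.2],"jaw":25},
  {"slide":[-17,-111,104],"dr":[0.07,-4.75,0.2],"jaw":25},
  {"slide":[-17,-111,104],"dr":[0.07,-4.75,0.2],"jaw":25},
])

```text
clock: 11.5
position: [600.7, -189.7, 66.4]
ee_rot: [0.024, 0.945, 0.009, 0.327]
contact_force: [-0.3, -0.3, -1.3]
gripper_width: 30.0
grasp_force: 59.6
```

Run:
```python
from h import *
print(*cellpose()); im=snap("wrist","w7"); d=np.load("pics/w7.npz");K,V=d["K"],d["V"]
s=arm.read_state(); M=R.from_quat(s["ee_rot"]).as_matrix(); p=np.array(s["position"]); C=p+M@CT
h=cv2.convertScaleAbs(im,alpha=1.6,beta=20); h=cv2.resize(h,(800,500)); S=1.25
def line(P,col):
    q=(proj(K,V,P)*S).astype(int)
    for a,b in zip(q[:-1],q[1:]): cv2.line(h,tuple(map(int,a)),tuple(map(int,b)),col,1)
T=lambda *P:[O+Rz()@np.array(x) for x in P]
line(T((-68,-22,46),(-68,22,46)),(0,0,255)); line(T((-27,-6.5,30),(-27,6.5,30)),(0,255,0))
line(T((-21,17.8,28),(-31,17.8,28),(-31,22,37),(-21,22,37)),(255,0,0)); line(T((-21,-17.8,28),(-31,-17.8,28),(-31,-22,37),(-21,-22,37)),(255,0,0))
a=-M[:,0]; line([C-35*a+16*(np.cos(f)*M[:,1]+np.sin(f)*M[:,2]) for f in np.linspace(0,6.3,30)],(255,0,255))
cv2.imwrite("pics/c7.png",h)
go(*tgt(-20,32,38))
```

```text
tail [-22.  -16.7  73.5] nub [ 33.1 -16.9 116.7] F [-0.3 -0.3 -1.3] grip 30.0 60 t 11.5
slide [25.3 13.3 35. ] dr [ 0.29  0.03 -0.01]
```

View pics/c7.png

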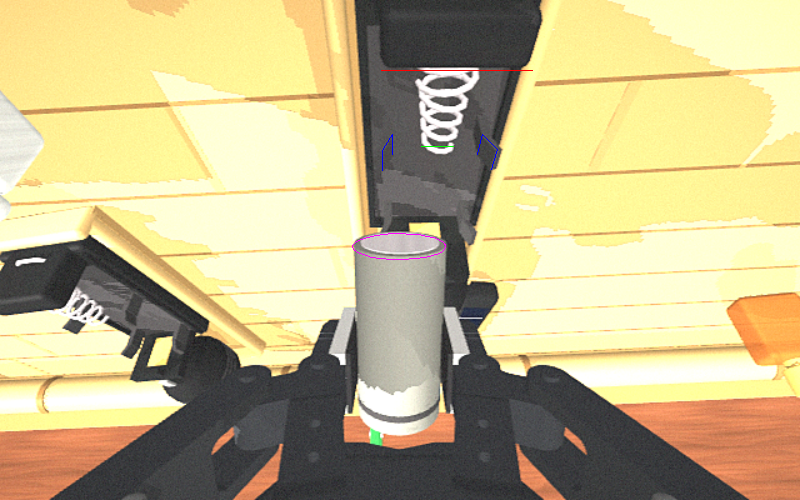

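The overlay agrees with the picture: block edge at y≈70, spring tip (440,150) against the drawn (437,147), and the cell's end ring coincide. So the model is good, but the arm stopped 16 mm short sideways. I'll check whether it is still moving or against a limit.

Run:
```python
from h import *
s=arm.read_state(); print(s["joints"],s["joint_vel"]); print(*cellpose()); go(*tgt(-20,75,38)); go(*tgt(-20,50,38))
```

```text
[-0.15335101  0.33812415 -0.44170188 -0.64584597 -0.16074789 -0.86054841] [ 0.01262207 -0.02190428  0.0032928   0.01558693  0.00344708 -0.00025692]
tail [-21.5 -16.7  74.5] nub [ 33.5 -16.7 117.8] F [-0.4 -0.5 -0.9] grip 30.5 60 t 11.55
slide [-1.3 14.7  1.3] dr [ 0.29  0.03 -0.01]
slide [14.2 13.9 20.9] dr [ 0.29  0.03 -0.01]
```

q5 is at its limit (-0.16): at 38° tilt the tool is nearly in line with the forearm. A 28° tilt with the tail entering at z = 38 also works: the front lower corner passes at 55 (over 52) and the flat end covers the spring tip. I'll go back to 28° first.

Run:
```python
from h import *
go(*tgt(-20,75,28)); go(*tgt(-20,75,28),*tgt(-20,75,38))
```

```text
slide [ 7.8 14.4  7.5] dr [0.29 1.28 0.02]
slide [9.  0.  6.3] dr [-0.    1.25 -0.  ]
```

step_arm([
  {"slide":[8,14,7],"dr":[0.29,1.28,0],"jaw":25},
  {"slide":[8,14,7],"dr":[0.29,1.28,0],"jaw":25},
  {"slide":[8,14,7],"dr":[0.29,1.28,0],"jaw":25},
  {"slide":[8,14,7],"dr":[0.29,1.28,0],"jaw":25},
  {"slide":[8,14,7],"dr":[0.29,1.28,0],"jaw":25},
  {"slide":[8,14,7],"dr":[0.29,1.28,0],"jaw":25},
  {"slide":[8,14,7],"dr":[0.29,1.28,0],"jaw":25},
  {"slide":[8,14,7],"dr":[0.29,1.28,0],"jaw":25},
])

```text
clock: 12.55
position: [600.7, -178.7, 61.0]
ee_rot: [0.028, 0.971, -0.002, 0.239]
contact_force: [-0.5, -0.1, -1.3]
gripper_width: 30.1
grasp_force: 59.7
```

Run:
```python
from h import *
print(*cellpose()); print(arm.read_state()["joints"]); go(*tgt(-20,75,28)); go(*tgt(-20,55,28));go(*tgt(-20,38,28))
```

```text
tail [-19.3  -4.5  79.2] nub [ 42.7  -4.4 111.7] F [-0.5 -0.1 -1.3] grip 30.1 60 t 12.55
[-0.02911547  0.35263174 -0.57519188  0.02602748 -0.16051198 -1.62452338]
slide [2.2 3.8 3.2] dr [ 0.08 -0.04  0.01]
slide [11.5  3.6 20.9] dr [ 0.08 -0.04  0.01]
slide [19.4  3.5 36. ] dr [ 0.08 -0.04  0.01]
```

Again at the q5 limit: the maximum tilt is bounded by forearm pitch (tilt ≤ 80.8° − (q2−q3)). I'll fit the planar kinematics from the recorded poses to find the tilt available in the bay.

```bash
cat > kin.py <<'E'
from h import *
from scipy.optimize import least_squares
q=lambda *a:R.from_quat(a).as_matrix()[:,2]
D=[([-1.0024,.38536,.00694,0,-1.194],[190.38,-594.78,195.59]),([.56085,.34851,-.34193,0,-.8853],[522.3,139.4,90.3]),([-.02912,.35263,-.57519,.026,-.16051],[600.7,-178.7,61.0])]
def fk(p,j,d):
    a1,L1,L2,h,off,b=p; q1,q2,q3,q4,q5=j; f=q2-q3; t=f-q5
    r=a1+L1*np.sin(q2)+b*np.sin(f)+L2*np.cos(f)+d*np.cos(t); z=h+L1*np.cos(q2)+b*np.cos(f)-L2*np.sin(f)-d*np.sin(t)
    return np.array([r*np.cos(q1)+off*np.sin(q1),r*np.sin(q1)-off*np.cos(q1),z])
def res(v): return np.concatenate([np.concatenate([fk(v[:6],j,v[6])-x for j,x in D]),0.01*(v-v0)])
v0=np.array([0,350,400,350,160,0,300.])
S=least_squares(res,v0); v=S.x
def ik(pos,pitch):
    f=lambda w:fk(v[:6],[w[0],w[1],w[2],0,(w[1]-w[2])-pitch],v[6])-pos
    s=least_squares(f,[0,.4,-.5]); return s.x,s.cost
E
python3 - <<'E'
from kin import *
print(v.round(1),[ (fk(v[:6],j,v[6])-x).round(1) for j,x in D])
for xt,zt,th in[(-22,75,28),(-22,43,22),(-22,43,25),(-22,38,28),(-40,43,22),(-46,30,10),(-46,30,0)]:
    p,M=tgt(xt,zt,th); w,c=ik(p,np.radians(90-th)); print(xt,zt,th,"q5",((w[1]-w[2])-np.radians(90-th)).round(3),w.round(2),round(c,2))
print(*cellpose())
E
```

```text
[ 52.8 426.7 426.2 317.2 160.2 -13.7 346.6] [array([-0.5, -0.1,  0.3]), array([ 0.4, -0.3, -0.6]), array([-0.1,  0.9,  0.4])]
-22 75 28 q5 -0.135 [-0.02  0.36 -0.59] 0.0
-22 43 22 q5 -0.215 [-0.02  0.46 -0.52] 0.0
-22 43 25 q5 -0.134 [-0.02  0.44 -0.56] 0.0
-22 38 28 q5 -0.037 [-0.02  0.45 -0.6 ] 0.0
-40 43 22 q5 -0.193 [-0.02  0.43 -0.56] 0.0
-46 30 10 q5 -0.463 [-0.02  0.52 -0.41] 0.0
-46 30 0 q5 -0.702 [-0.02  0.6  -0.26] 0.0
tail [-19.3  -4.5  79.2] nub [ 42.7  -4.4 111.7] F [-0.5 -0.1 -1.3] grip 30.1 60 t 12.55
```

The fit is good (sub-mm). 22° is reachable throughout (q5 ≤ -0.19) and suffices: entering with the tail at z=44, the front corner clears the lip by about 2 mm and the flat end overlaps the spring tip by about 7 mm.

Run:
```python
from h import *
go(*tgt(-20,70,22))
```

```text
slide [ 9.8  3.7 11.6] dr [0.08 0.71 0.02]
```

step_arm([
  {"slide":[10,4,12],"dr":[0.08,0.71,0],"jaw":25},
  {"slide":[10,4,12],"dr":[0.08,0.71,0],"jaw":25},
  {"slide":[10,4,12],"dr":[0.08,0.71,0],"jaw":25},
  {"slide":[10,4,12],"dr":[0.08,0.71,0],"jaw":25},
  {"slide":[10,4,12],"dr":[0.08,0.71,0],"jaw":25},
  {"slide":[10,4,12],"dr":[0.08,0.71,0],"jaw":25},
  {"slide":[10,4,12],"dr":[0.08,0.71,0],"jaw":25},
  {"slide":[10,4,12],"dr":[0.08,0.71,0],"jaw":25},
])

```text
clock: 13.55
position: [597.7, -174.0, 45.8]
ee_rot: [0.029, 0.981, -0.006, 0.19]
contact_force: [-0.2, 0.2, -0.8]
gripper_width: 30.3
grasp_force: 59.6
```

Run:
```python
from h import *
print(*cellpose()); go(*tgt(-20,70,22)); go(*tgt(-20,44,22))
```

```text
tail [-19.9   0.5  69.7] nub [45.   0.7 95.8] F [-0.2  0.2 -0.8] grip 30.3 60 t 13.55
slide [-0.1 -0.6 -0.4] dr [ 0.   -0.01  0.02]
slide [ 9.6 -0.6 23.7] dr [ 0.   -0.01  0.02]
```

On target now. Descending to z = 44.

step_arm([
  {"slide":[2.4,-0.5,6],"dr":[0,0,0],"jaw":25},
  {"slide":[4.8,-0.5,12],"dr":[0,0,0],"jaw":25},
  {"slide":[7.2,-0.5,18],"dr":[0,0,0],"jaw":25},
  {"slide":[8.5,-0.5,21],"dr":[0,0,0],"jaw":25},
  {"slide":[9.6,-0.5,23.7],"dr":[0,0,0],"jaw":25},
  {"slide":[9.6,-0.5,23.7],"dr":[0,0,0],"jaw":25},
  {"slide":[9.6,-0.5,23.7],"dr":[0,0,0],"jaw":25},
  {"slide":[9.6,-0.5,23.7],"dr":[0,0,0],"jaw":25},
])

```text
clock: 14.55
position: [603.2, -174.8, 24.8]
ee_rot: [0.028, 0.98, -0.006, 0.197]
contact_force: [0.9, -0.8, 10.1]
gripper_width: 30.1
grasp_force: 61.1
```

Run:
```python
from h import *
print(*cellpose()); print(arm.read_state()["joints"][4]); go(*tgt(-34,44,22)); go(*tgt(-47,44,22))
```

```text
tail [-14.8  -0.   47.9] nub [49.8  0.3 74.9] F [ 0.9 -0.8 10.1] grip 30.1 61 t 14.55
-0.18938948392328858
slide [19.9 -0.1 -3.3] dr [0.   0.09 0.03]
slide [31.9 -0.  -8.4] dr [0.   0.09 0.03]
```

Contact: 10 N upward, 4 mm early. I'll use the wrist torque to locate it before going on.

Run:
```python
from h import *
s=arm.read_state(); print(s["contact_force"],s["wrist_torque"],s["joint_efforts"]); print(*cellpose())
F=s["contact_force"]; T=np.array(s["wrist_torque"])*1000
A=np.array([[0,F[2],-F[1]],[-F[2],0,F[0]],[F[1],-F[0],0]]) # r x F
r=np.linalg.lstsq(A,T,rcond=None)[0]; print("r perp",r, "torch frame of TCP+r",Rz().T@(s["position"]+r-O), "TCP",Rz().T@(s["position"]-O))
M=R.from_quat(s["ee_rot"]).as_matrix(); print("as tool-frame torque",M@T)
im=snap("wrist","w8"); snap("scene","s8"); snap("top","t8")
```

```text
[ 0.89060379 -0.83971833 10.11676209] [-0.32098242 -0.50498772 -0.10712823] [ 6.33774754e-01 -2.82698983e+01  8.50183815e+00  1.52119819e+00
 -4.65499135e-01  7.32200933e-03]
tail [-14.8  -0.   47.9] nub [49.8  0.3 74.9] F [ 0.9 -0.8 10.1] grip 30.1 61 t 14.55
r perp [ 50.0620074  -30.35127244  -6.92632016] torch frame of TCP+r [ 93.20177394 -27.2691013   11.86765394] TCP [41.33278031 -0.12113962 18.7939741 ]
as tool-frame torque [ 224.97872629 -518.66649199  223.35713874]
```

The moment puts the contact near torch (36, -25): a finger's front corner on the nose wall top, not the cell. It goes away once the cell is pulled back, so I'll lift 4 mm, press back against the spring, and ease down as the fingers leave the nose wall.

step_arm([
  {"slide":[-1.5,0,-3.7],"dr":[0,0,0],"jaw":25},
  {"slide":[-1.5,0,-3.7],"dr":[0,0,0],"jaw":25},
  {"slide":[4,0,-6],"dr":[0,0,0],"jaw":25},
  {"slide":[10,0,-7.5],"dr":[0,0,0],"jaw":25},
  {"slide":[18,0,-10],"dr":[0,0,0],"jaw":25},
  {"slide":[25,0,-11],"dr":[0,0,0],"jaw":25},
  {"slide":[25,0,-11],"dr":[0,0,0],"jaw":25},
  {"slide":[25,0,-11],"dr":[0,0,0],"jaw":25},
])

```text
clock: 15.7
position: [571.5, -173.0, 21.9]
ee_rot: [0.029, 0.981, -0.006, 0.191]
contact_force: [3.5, -0.1, 1.3]
gripper_width: 30.1
grasp_force: 59.9
```

Run:
```python
from h import *
s=arm.read_state(); print(*cellpose(),s["wrist_torque"]); print(s["joints"][4]); go(*tgt(-47,44,22)); go(*tgt(-47,38,15))
```

```text
tail [-46.2  -0.2  45.7] nub [18.7  0.  72. ] F [3.5 0.2 1.3] grip 30.1 60 t 15.7 [-0.16188735 -0.27551968  0.01280841]
-0.1595159149946465
slide [1.5 0.  1.3] dr [0.01 0.01 0.02]
slide [ 9.9  0.1 11.4] dr [0.01 0.88 0.03]
```

Upward contact is gone and the spring presses at 3.5 N, less than the expected 7, so the torch has probably slid back some mm in its play. I'll press 8 mm further, easing the tilt to 18° for the q5 limit, and watch the force.

Run:
```python
from h import *
go(*tgt(-50,45.5,20)); go(*tgt(-54,45.5,18))
```

```text
slide [5.4 0.1 0.1] dr [0.01 0.26 0.02]
slide [10.9  0.1 -0. ] dr [0.01 0.51 0.02]
```

step_arm([
  {"slide":[2.7,0,0],"dr":[0,0.13,0],"jaw":25},
  {"slide":[5.4,0,0],"dr":[0,0.26,0],"jaw":25},
  {"slide":[8,0,0],"dr":[0,0.38,0],"jaw":25},
  {"slide":[11,0,0],"dr":[0,0.51,0],"jaw":25},
  {"slide":[11,0,0],"dr":[0,0.51,0],"jaw":25},
  {"slide":[11,0,0],"dr":[0,0.51,0],"jaw":25},
  {"slide":[11,0,0],"dr":[0,0.51,0],"jaw":25},
  {"slide":[11,0,0],"dr":[0,0.51,0],"jaw":25},
])

```text
clock: 16.7
position: [563.0, -172.4, 18.5]
ee_rot: [0.029, 0.987, -0.005, 0.157]
contact_force: [5.8, -1.1, 3.3]
gripper_width: 30.3
grasp_force: 59.8
```

Run:
```python
from h import *
s=arm.read_state(); print(*cellpose(),s["wrist_torque"]); print(s["joints"][4])
im=snap("wrist","w9"); g=cv2.cvtColor(im,cv2.COLOR_BGR2GRAY).astype(int); d=np.load("pics/w9.npz");K,V=d["K"],d["V"]
# tail block: front & rear top edge, search along torch axis at several y
for y in(-18,-8,8,18):
    xs=np.arange(-115,-40,0.5); P=np.array([O+Rz()@np.array([x,y,46]) for x in xs]); uv=proj(K,V,P); 
    ok=(uv[:,1]>1)&(uv[:,1]<398); prof=cv2.remap(g.astype(np.float32),uv[:,:1].astype(np.float32),uv[:,1:].astype(np.float32),cv2.INTER_LINEAR).ravel()
    dg=np.diff(prof); i=np.where((np.abs(dg)>10)&ok[1:])[0]; print(y,[(float(xs[k]),int(dg[k])) for k in i][:14])
```

```text
tail [-52.6  -0.2  46. ] nub [13.9  0.1 67.8] F [ 5.8 -0.7  3.3] grip 30.3 60 t 16.7 [-0.27651624 -1.29374936 -0.0133441 ]
-0.2733370930210789
-18 [(-108.5, -11), (-108.0, -52), (-106.0, 21), (-105.5, -19), (-105.0, 30), (-104.5, 35), (-104.0, -41), (-101.0, -11), (-100.0, -13), (-99.5, -12), (-99.0, -19), (-98.5, -73), (-75.5, 19)]
-8 [(-107.0, -27), (-104.5, 30), (-104.0, 21), (-101.5, -12), (-100.0, -74), (-99.0, -27), (-98.5, -70), (-98.0, 43), (-97.5, 101), (-97.0, -94), (-96.5, -44), (-76.0, 28), (-75.5, 90), (-75.0, 24)]
8 [(-107.0, -28), (-104.5, 28), (-104.0, 20), (-101.5, -11), (-100.5, -10), (-100.0, -19), (-99.5, -29), (-99.0, -59), (-98.5, -61), (-90.5, 10), (-76.0, 21), (-75.5, 65), (-75.0, 47), (-70.5, -21)]
18 [(-107.0, -27), (-104.5, 28), (-104.0, 20), (-100.0, -18), (-99.5, -29), (-99.0, -35), (-98.5, -109), (-98.0, 18), (-81.0, -11), (-75.5, 22)]
```

The tail block edge now shows at -75.3 instead of -68, so the torch slid 7.3 mm back to its stop, in line with the spring force. The tail is really at -45.3, as wanted. I'll update the frame and roll the nub down in two stages.

```bash
sed -i 's/^O=.*; YAW/O=np.array([562-7.29,-172.1+0.46,6.]); YAW/' h.py
python3 - <<'E'
from h import *
print(*cellpose())
go(*tgt(-46.5,42,12)); go(*tgt(-46.5,37,6));
E
```

```text
tail [-45.3  -0.2  46. ] nub [21.2  0.1 67.8] F [ 6.8 -2.2  2.5] grip 30.4 60 t 16.75
slide [ 7.8 -0.   7.5] dr [0.   0.77 0.03]
slide [15.   0.  15.6] dr [0.   1.52 0.03]
```

step_arm([
  {"slide":[2.5,0,2.5],"dr":[0,0.25,0],"jaw":25},
  {"slide":[5,0,5],"dr":[0,0.5,0],"jaw":25},
  {"slide":[7.8,0,7.5],"dr":[0,0.77,0],"jaw":25},
  {"slide":[10.5,0,10.5],"dr":[0,1.05,0],"jaw":25},
  {"slide":[13,0,13],"dr":[0,1.3,0],"jaw":25},
  {"slide":[15,0,15.5],"dr":[0,1.5,0],"jaw":25},
  {"slide":[15,0,15.5],"dr":[0,1.5,0],"jaw":25},
  {"slide":[15,0,15.5],"dr":[0,1.5,0],"jaw":25},
])

```text
clock: 17.75
position: [554.5, -171.9, -0.9]
ee_rot: [0.029, 0.998, -0.002, 0.054]
contact_force: [7.9, -0.7, 3.0]
gripper_width: 30.2
grasp_force: 60.0
```

Run:
```python
from h import *
s=arm.read_state(); print(*cellpose(),s["wrist_torque"])
go(*tgt(-47,33,0)); go(*tgt(-47,31,0))
```

```text
tail [-45.7  -0.1  36.9] nub [23.9  0.2 44.5] F [ 7.9 -0.2  3. ] grip 30.2 60 t 17.75 [-0.22277509 -1.95338346  0.04397439]
slide [ 7.2 -0.   7.9] dr [-0.    0.78  0.03]
slide [ 7.4 -0.   9.9] dr [-0.    0.78  0.03]
```

step_arm([
  {"slide":[1.5,0,1.5],"dr":[0,0.16,0],"jaw":25},
  {"slide":[3,0,3],"dr":[0,0.32,0],"jaw":25},
  {"slide":[4.5,0,4.5],"dr":[0,0.48,0],"jaw":25},
  {"slide":[6,0,6],"dr":[0,0.64,0],"jaw":25},
  {"slide":[7.2,0,7.5],"dr":[0,0.78,0],"jaw":25},
  {"slide":[7.2,0,8],"dr":[0,0.78,0],"jaw":25},
  {"slide":[7.2,0,8],"dr":[0,0.78,0],"jaw":25},
  {"slide":[7.2,0,8],"dr":[0,0.78,0],"jaw":25},
])

```text
clock: 18.75
position: [548.4, -171.5, -9.7]
ee_rot: [0.029, 1.0, -0.0, 0.0]
contact_force: [8.5, -0.6, 3.0]
gripper_width: 30.2
grasp_force: 60.1
```

Run:
```python
from h import *
s=arm.read_state(); print(*cellpose(),s["wrist_torque"])
go(*tgt(-47,30,0)); go(*tgt(-47,29.5,0))
```

```text
tail [-46.8  -0.1  32.8] nub [23.2  0.2 32.8] F [ 8.5 -0.   3. ] grip 30.2 60 t 18.75 [-0.18155742 -2.31349826  0.02929071]
slide [ 0.2 -0.   2.8] dr [-0.    0.    0.03]
slide [ 0.2 -0.   3.3] dr [-0.    0.    0.03]
```

Level, retracted, no side force. I'll lower the last 3 mm gently.

step_arm([
  {"slide":[0,0,0.7],"dr":[0,0,0],"jaw":25},
  {"slide":[0,0,1.4],"dr":[0,0,0],"jaw":25},
  {"slide":[0,0,2],"dr":[0,0,0],"jaw":25},
  {"slide":[0,0,2.5],"dr":[0,0,0],"jaw":25},
  {"slide":[0,0,3],"dr":[0,0,0],"jaw":25},
  {"slide":[0,0,3],"dr":[0,0,0],"jaw":25},
  {"slide":[0,0,3],"dr":[0,0,0],"jaw":25},
  {"slide":[0,0,3],"dr":[0,0,0],"jaw":25},
])

```text
clock: 19.75
position: [548.4, -171.5, -12.3]
ee_rot: [0.029, 1.0, -0.0, 0.0]
contact_force: [7.0, -0.2, 5.2]
gripper_width: 30.4
grasp_force: 60.2
```

Run:
```python
from h import *
s=arm.read_state(); print(*cellpose(),s["wrist_torque"])
go(*tgt(-37,30,0))
```

```text
tail [-46.8  -0.1  30.2] nub [23.2  0.2 30.2] F [7.  0.2 5.2] grip 30.4 60 t 19.75 [-0.03957631 -2.08109924  0.03256364]
slide [-9.8 -0.1  0.2] dr [-0.    0.    0.03]
```

Down at z = 30.2, light floor contact. I'll let it forward under the lip, stopping about 2 mm short of the contact.

step_arm([
  {"slide":[-1.6,0,0],"dr":[0,0,0],"jaw":25},
  {"slide":[-3.2,0,0],"dr":[0,0,0],"jaw":25},
  {"slide":[-4.8,0,0],"dr":[0,0,0],"jaw":25},
  {"slide":[-6.4,0,0],"dr":[0,0,0],"jaw":25},
  {"slide":[-8,0,0],"dr":[0,0,0],"jaw":25},
  {"slide":[-9.5,0,0],"dr":[0,0,0],"jaw":25},
  {"slide":[-9.5,0,0],"dr":[0,0,0],"jaw":25},
  {"slide":[-9.5,0,0],"dr":[0,0,0],"jaw":25},
])

```text
clock: 20.75
position: [554.7, -172.0, -12.4]
ee_rot: [0.029, 1.0, -0.0, -0.003]
contact_force: [2.4, 1.1, 9.7]
gripper_width: 30.5
grasp_force: 60.6
```

Run:
```python
from h import *
s=arm.read_state(); print(*cellpose(),s["wrist_torque"])
```

```text
tail [-40.2  -0.2  30.4] nub [29.8  0.1 30. ] F [2.4 1.3 9.7] grip 30.5 61 t 20.75 [ 0.170614   -0.64684767  0.00678004]
```

It stopped at nub x ≈ 30 with a forward block: possibly the body's top edge on the lip because the cell is a bit high. I'll check the cell's actual pose and the lip numerically in the wrist image.

Run:
```python
from h import *
from scipy.optimize import minimize
im=snap("wrist","w10"); d=np.load("pics/w10.npz");K,V=d["K"],d["V"]; g=cv2.cvtColor(im,cv2.COLOR_BGR2GRAY).astype(np.float32)
s=arm.read_state(); M=R.from_quat(s["ee_rot"]).as_matrix(); p=np.array(s["position"]); a=-M[:,0]
gm=cv2.GaussianBlur(g,(3,3),0); G=np.hypot(cv2.Sobel(gm,cv2.CV_32F,1,0),cv2.Sobel(gm,cv2.CV_32F,0,1))
def smp(I,P): uv=proj(K,V,P).astype(np.float32); return cv2.remap(I,uv[:,:1],uv[:,1:],cv2.INTER_LINEAR).ravel()
Tt=lambda x,y,z:O+Rz()@np.array([x,y,z])
# edge profile along the cell top line and neighbours
for y in(-6,0,6):
    xs=np.arange(-75,50,1.0); v=smp(gm,np.array([Tt(x,y,46) for x in xs])); print(y,v.astype(int).tolist())
# silhouette sides at tail half: edges across
for x in(-34,-28,-20):
    ys=np.arange(-26,26.1,1.0); v=smp(gm,np.array([Tt(x,y,30) for y in ys])); print("x",x,v.astype(int).tolist())
print(proj(K,V,[Tt(-40,0,46),Tt(27,0,52),Tt(35,0,52),Tt(-75,0,46)]).round())
```

```text
-6 [27, 27, 26, 25, 23, 22, 19, 16, 32, 151, 141, 149, 120, 86, 127, 126, 136, 68, 110, 144, 112, 143, 120, 47, 40, 46, 93, 111, 111, 120, 119, 119, 118, 122, 92, 86, 90, 90, 90, 92, 91, 92, 91, 90, 91, 92, 91, 90, 91, 90, 91, 91, 91, 90, 92, 90, 92, 91, 91, 90, 91, 92, 98, 101, 101, 99, 99, 101, 100, 100, 100, 100, 99, 97, 100, 98, 100, 100, 100, 100, 99, 99, 98, 99, 100, 100, 99, 100, 99, 99, 98, 99, 96, 52, 41, 50, 88, 88, 89, 87, 100, 144, 149, 131, 149, 75, 16, 23, 22, 23, 19, 21, 22, 24, 25, 25, 23, 22, 24, 23, 24, 25, 23, 24, 24]
0 [24, 22, 24, 20, 23, 20, 18, 16, 39, 158, 154, 155, 109, 142, 48, 42, 46, 144, 174, 113, 42, 41, 39, 159, 137, 76, 39, 52, 115, 152, 139, 113, 113, 113, 119, 79, 95, 94, 94, 94, 93, 92, 94, 94, 95, 94, 94, 94, 95, 109, 108, 108, 108, 104, 94, 95, 94, 93, 94, 93, 94, 93, 94, 94, 93, 93, 93, 94, 108, 109, 111, 109, 111, 110, 110, 109, 110, 109, 110, 109, 110, 110, 110, 109, 108, 108, 108, 107, 108, 108, 107, 108, 109, 102, 52, 45, 62, 98, 94, 91, 91, 98, 139, 143, 150, 70, 13, 17, 26, 25, 22, 22, 20, 25, 25, 26, 25, 23, 23, 23, 23, 24, 23, 25, 23]
6 [
[... 552 characters left out ...]
0, 26, 39, 40, 40, 35, 31, 32, 31, 51, 68, 74, 79, 82, 85, 85, 87, 89, 90, 92, 91, 92, 93, 96, 95, 95, 95, 95, 92, 105, 116, 107, 89, 89, 86, 86, 83, 80, 77, 75, 66, 41, 31, 32, 34, 46, 48, 44, 34, 20, 25, 26]
x -28 [19, 23, 26, 30, 30, 26, 30, 29, 27, 23, 50, 70, 74, 79, 82, 84, 86, 88, 90, 92, 92, 92, 92, 93, 93, 95, 92, 94, 91, 92, 93, 92, 91, 89, 88, 87, 83, 81, 80, 76, 74, 67, 36, 24, 29, 28, 29, 29, 30, 30, 27, 26, 27]
x -20 [26, 43, 42, 37, 34, 35, 36, 33, 35, 39, 53, 70, 74, 77, 81, 84, 86, 87, 89, 91, 90, 91, 91, 92, 94, 93, 96, 93, 93, 93, 92, 90, 91, 89, 89, 87, 85, 83, 80, 77, 72, 67, 48, 45, 35, 28, 30, 28, 28, 38, 47, 41, 23]
[[320. 205.]
 [319. 360.]
 [319. 375.]
 [321. 109.]]
```

The image shows the cell centred (edges at y = -16.3/+15.7) with a visible gap before the lip, so the lip isn't blocking. The fingertips drag on the ledge beside the bay (Fz about 10 N) and have carried the torch 1.5 mm forward. I'll ease up 1 mm and continue forward.

step_arm([
  {"slide":[0,0,-0.5],"dr":[0,0,0],"jaw":25},
  {"slide":[0,0,-1],"dr":[0,0,0],"jaw":25},
  {"slide":[-1,0,-1],"dr":[0,0,0],"jaw":25},
  {"slide":[-1,0,-1],"dr":[0,0,0],"jaw":25},
  {"slide":[-2,0,-1],"dr":[0,0,0],"jaw":25},
  {"slide":[-2,0,-1],"dr":[0,0,0],"jaw":25},
  {"slide":[-2,0,-1],"dr":[0,0,0],"jaw":25},
  {"slide":[-2,0,-1],"dr":[0,0,0],"jaw":25},
])

```text
clock: 21.8
position: [555.7, -172.1, -12.4]
ee_rot: [0.03, 1.0, -0.0, -0.004]
contact_force: [2.1, 0.6, 6.9]
gripper_width: 30.0
grasp_force: 60.4
```

```bash
cat > look.py <<'E'
from h import *
import sys
def look(fn):
    im=snap("wrist",fn); d=np.load(f"pics/{fn}.npz");K,V=d["K"],d["V"]; g=cv2.GaussianBlur(cv2.cvtColor(im,cv2.COLOR_BGR2GRAY).astype(np.float32),(3,3),0)
    for y in(-6,0,6):
        xs=np.arange(-80,50,0.5); uv=proj(K,V,np.array([O+Rz()@np.array([x,y,46]) for x in xs])).astype(np.float32)
        v=cv2.remap(g,uv[:,:1],uv[:,1:],cv2.INTER_LINEAR).ravel(); dv=v[2:]-v[:-2]
        print(y,"block edge",xs[1:-1][np.argmax(dv*(xs[1:-1]<-58))],"tail",xs[1:-1][(xs[1:-1]>-48)&(xs[1:-1]<-28)][np.argmin(dv[(xs[1:-1]>-48)&(xs[1:-1]<-28)])],"ring",xs[(xs>10)&(xs<27)][np.argmin(v[(xs>10)&(xs<27)])],"front",v[(xs>=18)&(xs<40)][::2].astype(int).tolist())
E
python3 - <<'E'
from look import *
s=arm.read_state(); print(*cellpose(),s["wrist_torque"]); look("w11")
E
```

```text
tail [-39.1  -0.2  30.4] nub [30.9  0.  29.9] F [2.  0.8 6.9] grip 30.0 60 t 21.8 [ 0.11992997 -0.63921558 -0.06495406]
-6 block edge -66.5 tail -40.0 ring 20.5 front [100, 57, 38, 48, 87, 89, 89, 88, 96, 143, 132, 150, 71, 12, 21, 23, 24, 23, 21, 22, 24, 23]
0 block edge -66.5 tail -39.5 ring 21.0 front [109, 107, 54, 44, 57, 96, 93, 92, 91, 96, 140, 151, 63, 12, 15, 18, 27, 24, 21, 24, 23, 26]
6 block edge -66.5 tail -40.0 ring 19.5 front [110, 58, 49, 70, 114, 112, 97, 90, 95, 113, 114, 120, 52, 12, 20, 24, 25, 25, 18, 19, 24, 24]
```

step_arm([
  {"slide":[0,0,-1],"dr":[0,0,0],"jaw":25},
  {"slide":[0,0,-2],"dr":[0,0,0],"jaw":25},
  {"slide":[0,0,-2],"dr":[0,0,0],"jaw":25},
  {"slide":[-1,0,-2],"dr":[0,0,0],"jaw":25},
  {"slide":[-1,0,-2],"dr":[0,0,0],"jaw":25},
  {"slide":[-1,0,-2],"dr":[0,0,0],"jaw":25},
  {"slide":[-1,0,-2],"dr":[0,0,0],"jaw":25},
  {"slide":[-1,0,-2],"dr":[0,0,0],"jaw":25},
])

```text
clock: 22.85
position: [556.4, -172.1, -12.2]
ee_rot: [0.03, 1.0, 0.0, -0.004]
contact_force: [4.9, 0.4, -1.7]
gripper_width: 30.4
grasp_force: 59.6
```

Run:
```python
from look import *
s=arm.read_state(); print(*cellpose(),s["wrist_torque"]); look("w12")
```

```text
tail [-38.4  -0.2  30.7] nub [31.6  0.  30.1] F [ 4.9  0.7 -1.7] grip 30.4 60 t 22.85 [-0.14658161 -1.55325933  0.06616345]
-6 block edge -66.5 tail -39.0 ring 20.5 front [100, 94, 46, 37, 53, 91, 89, 89, 88, 99, 134, 149, 62, 14, 17, 19, 23, 24, 24, 21, 21, 23]
0 block edge -66.5 tail -43.0 ring 22.0 front [109, 108, 100, 54, 43, 62, 94, 93, 91, 91, 103, 144, 56, 14, 16, 14, 22, 25, 23, 21, 21, 23]
6 block edge -66.5 tail -39.5 ring 20.5 front [118, 105, 54, 50, 78, 119, 99, 90, 89, 95, 113, 115, 46, 15, 17, 23, 27, 25, 24, 22, 22, 23]
```

Contact-free now: Fx equals the spring force, Fz is just the weight. Going forward 3.5 mm under the lip.

step_arm([
  {"slide":[-1,0,0],"dr":[0,0,0],"jaw":25},
  {"slide":[-2,0,0],"dr":[0,0,0],"jaw":25},
  {"slide":[-3,0,0],"dr":[0,0,0],"jaw":25},
  {"slide":[-3.5,0,0],"dr":[0,0,0],"jaw":25},
  {"slide":[-3.5,0,0],"dr":[0,0,0],"jaw":25},
  {"slide":[-3.5,0,0],"dr":[0,0,0],"jaw":25},
  {"slide":[-3.5,0,0],"dr":[0,0,0],"jaw":25},
  {"slide":[-3.5,0,0],"dr":[0,0,0],"jaw":25},
])

```text
clock: 23.9
position: [560.3, -172.4, -11.0]
ee_rot: [0.03, 1.0, -0.0, -0.003]
contact_force: [3.2, 0.3, -2.2]
gripper_width: 30.1
grasp_force: 59.6
```

Run:
```python
from look import *
s=arm.read_state(); print(*cellpose(),s["wrist_torque"]); look("w13")
```

```text
tail [-34.5  -0.2  31.8] nub [35.5 -0.  31.3] F [ 3.1  0.5 -2.2] grip 30.1 60 t 23.9 [ 0.07998583 -1.14145598 -0.0271594 ]
-6 block edge -66.5 tail -47.0 ring 25.5 front [102, 102, 104, 99, 92, 92, 82, 41, 37, 60, 93, 98, 38, 14, 15, 18, 23, 22, 25, 24, 23, 24]
0 block edge -66.5 tail -44.5 ring 26.5 front [110, 112, 111, 109, 111, 112, 112, 89, 42, 39, 66, 100, 37, 14, 16, 16, 23, 24, 23, 24, 24, 25]
6 block edge -66.5 tail -35.0 ring 26.0 front [117, 117, 118, 117, 117, 119, 99, 54, 45, 65, 93, 93, 36, 14, 14, 17, 23, 24, 24, 24, 24, 24]
```

The front is now under the lip, with the nub about 1 mm from the contact. Lower 1 mm and open.

step_arm([
  {"slide":[0,0,0.5],"dr":[0,0,0],"jaw":25},
  {"slide":[0,0,1],"dr":[0,0,0],"jaw":25},
  {"slide":[0,0,1],"dr":[0,0,0],"jaw":33},
  {"slide":[0,0,1],"dr":[0,0,0],"jaw":38},
  {"slide":[0,0,1],"dr":[0,0,0],"jaw":44},
  {"slide":[0,0,0],"dr":[0,0,0],"jaw":50},
  {"slide":[0,0,0],"dr":[0,0,0],"jaw":56},
  {"slide":[0,0,0],"dr":[0,0,0],"jaw":56},
])

```text
clock: 24.95
position: [560.3, -172.4, -11.0]
ee_rot: [0.03, 1.0, -0.0, -0.003]
contact_force: [-0.6, 0.2, 0.1]
gripper_width: 56.1
grasp_force: 0.0
```

Run:
```python
from look import *
s=arm.read_state(); print(*cellpose(),s["wrist_torque"]); look("w14")
```

```text
tail [-34.5  -0.3  31.8] nub [35.5 -0.  31.3] F [-0.6  0.2  0.1] grip 56.1 0 t 24.95 [ 0.013916   -0.05760388 -0.05940718]
-6 block edge -66.5 tail -46.0 ring 26.0 front [107, 108, 107, 108, 107, 102, 98, 70, 38, 42, 83, 100, 49, 16, 19, 18, 24, 25, 22, 25, 26, 26]
0 block edge -66.5 tail -43.5 ring 26.5 front [117, 117, 117, 118, 118, 117, 116, 103, 67, 40, 45, 95, 52, 15, 18, 17, 24, 27, 25, 24, 26, 26]
6 block edge -66.5 tail -34.5 ring 26.0 front [123, 124, 123, 124, 124, 124, 124, 74, 38, 47, 88, 97, 47, 14, 16, 16, 25, 24, 25, 25, 26, 26]
```

Released, no forces; the ring sits where a seated cell's should (25.5 expected, ~26.2 seen). I'll lift clear and check from above.

step_arm([
  {"slide":[0,0,-5],"dr":[0,0,0],"jaw":60},
  {"slide":[0,0,-15],"dr":[0,0,0],"jaw":60},
  {"slide":[0,0,-35],"dr":[0,0,0],"jaw":60},
  {"slide":[0,0,-65],"dr":[0,0,0],"jaw":60},
  {"slide":[0,0,-100],"dr":[0,0,0],"jaw":60},
  {"slide":[0,0,-100],"dr":[0,0,0],"jaw":60},
  {"slide":[0,0,-100],"dr":[0,0,0],"jaw":60},
  {"slide":[0,0,-100],"dr":[0,0,0],"jaw":60},
])

```text
clock: 26.0
position: [560.3, -172.3, 88.1]
ee_rot: [0.03, 1.0, 0.0, -0.004]
contact_force: [-0.4, 0.3, 0.6]
gripper_width: 59.7
grasp_force: 0.0
```

Run:
```python
from look import *
s=arm.read_state(); print(s["position"],s["contact_force"],s["clock"]); look("w15")
im=cv2.imread("pics/w15.png"); d=np.load("pics/w15.npz");K,V=d["K"],d["V"]; g=cv2.GaussianBlur(cv2.cvtColor(im,cv2.COLOR_BGR2GRAY).astype(np.float32),(3,3),0)
S=lambda P:cv2.remap(g,*[c.astype(np.float32) for c in np.hsplit(proj(K,V,np.array([O+Rz()@np.array(q) for q in P])),2)],cv2.INTER_LINEAR).ravel()
ys=np.arange(-24,24.1,0.5)
for x in(-30,-15,0,12): 
    v=S([(x,y,30) for y in ys]); dv=v[2:]-v[:-2]; m=ys[1:-1]; l=m[(m<-10)][np.argmax(dv[m<-10])]; r=m[m>10][np.argmin(dv[m>10])]; print("x",x,"edges",l,r,"mid",(l+r)/2)
print("tail line z46",S([(x,0,46) for x in np.arange(-75,-20,1.)]).astype(int).tolist())
```

```text
[ 560.27841626 -172.33998739   88.10310065] [-0.42640905  0.27803358  0.59085989] 26.0
-6 block edge -66.0 tail -45.0 ring 26.5 front [143, 144, 144, 143, 142, 140, 140, 116, 65, 57, 101, 111, 40, 17, 24, 28, 28, 28, 29, 28, 26, 27]
0 block edge -66.0 tail -41.5 ring 26.5 front [136, 136, 136, 135, 136, 136, 133, 122, 85, 54, 71, 92, 38, 18, 25, 27, 27, 28, 27, 26, 27, 27]
6 block edge -66.0 tail -42.5 ring 26.5 front [109, 115, 115, 116, 115, 116, 119, 98, 52, 41, 73, 80, 29, 18, 26, 28, 27, 28, 28, 26, 25, 27]
x -30 edges -16.0 16.0 mid 0.0
x -15 edges -15.5 15.5 mid 0.0
x 0 edges -15.5 15.5 mid 0.0
x 12 edges -16.0 15.5 mid -0.25
tail line z46 [23, 23, 24, 25, 23, 20, 18, 17, 25, 115, 159, 157, 129, 74, 136, 135, 59, 65, 131, 159, 149, 122, 52, 45, 123, 151, 133, 113, 47, 32, 83, 152, 140, 121, 54, 31, 62, 129, 114, 97, 101, 100, 95, 97, 97, 97, 97, 98, 98, 97, 98, 98, 98, 98, 97]
```

From above: the cell is centred (mid 0.0 along its length), the ring is at 26.5 against 26 expected for a fully seated cell, and parallax between the two heights agrees with the seated height. Handing in.

```bash
python3 -c "
from bench import arm
print(arm.job_done())"
```

```text
the job is handed in; nothing more can be done
None
```

The cell is in the torch's bay with its nub end under the lip, released and measuring centred and level in the last images; the job is handed in at about 26 s, but no verdict was returned.

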